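Press the sockets onto their rail and book the set in

ROBOT

A 6-joint arm with a two-finger parallel gripper is mounted at the origin on a cart in front of the work surface, level with it; the furniture and walls round the work are solid. World frame = base frame: x ahead of the robot, y to its left, z up, the work surface at z = 0. Lengths are in m, angles in rad, forces in N, time in s.
With the tool pointing down it reaches from about 0.25 to 0.775 m from the base axis. Payload 8.9 kg.
Tool frame: the origin (TCP) lies on the centre line of the jaws, within the pads' length; the fingertips stand 8 mm ahead of it and the grasp point (between the pads) lies 11 mm behind it (env.tips_ahead is the distance from the TCP to the fingertips, in m); x points along the fingers, y is the direction in which the jaws open and shut, and the axes are right-handed (so a half turn about x gives the same grasp; the last joint's range is limited). The gripper opens to 85 mm and grips with 20 to 120 N. Pads are 22 mm wide; open, the fingers measure 114 mm over their backs; the gripper's body (76 mm by 85 mm) begins 54 mm behind the grasp point. The pads swing forward as they close: fully open they stand 13 mm farther back than shut.
Start: joints at [-1.323, 0.291, -0.153, 1.127, 0, 1.431], TCP at [0.198, -0.486, 0.239] pointing down, gripper open.
Joint ranges: [-2.52, 2.52], [-0.91, 1.74], [-1.3, 1.37], [-1.96, 2.02], [-1.52, 1.47], [-3.14, 3.14]. Speed limits (rad/s): [2.22, 2.22, 2.79, 3.14, 3.14, 3.14].

INTERFACE

Orientations are given as a unit quaternion [x, y, z, w].
In Python, from cell import env gives the robot as it stands. Calls block until the motion is done:
- env.goto(position, orientation): joint-space move of the TCP to a pose.
- env.movel(position, v=0.15, rotation=None, force_limit=None): straight line of the TCP; rotation=None keeps the orientation; v is the mean speed in m/s. With force_limit (N) it stops when the force on the tool has changed by that much, and returns True; else False.
- env.move_joints(angles): joint-space move.
- env.gripper_to(opening, newtons=None): finger opening in m; newtons is the grip in N (None keeps the last); returns when the fingers have stopped.
- env.hold(seconds).
- env.inverse_kinematics(position, orientation): joint angles nearest the present ones, or None.
- env.observe(): the state.
- env.camera(name): name is "side" or "top"; returns a dict with "pixels" (384x512x3 uint8, red, green, blue), "fx", "fy", "cx", "cy" (pixels), "cam_to_world" (4x4, takes a point from camera to world coordinates). Camera axes: x right, y down, z forward; pixel columns grow to the right and rows downward; lengths in m; the calibration is good to about 2 mm. A picture is of the moment at which its call begins. There is no depth.
A pose or a line that the arm cannot do raises env.IKError and nothing moves.
- env.job_done(): hands the job in, once; it reports no verdict.
Trained networks look in a picture, given as the dict that the camera call returned (one of the last four; its "shot" number tells which), for a name from the list of things; names that differ only in an ending like _2 or _b are one class to them, and where a whole thing is asked for, a point or a joint stands for the part that bears it (a point fixed in the world has none). Each returns a list of dicts, best first, with "conf" (0 to 1); they miss things now and then, are a little off and sometimes report something else, mostly with a low value. They report only what shows in the picture. A call takes as long as a camera call. They do not tell look-alikes from the thing itself.
- env.trace(picture, thing): "region" (384x512 bool, what is visible of it) and "uv" ([column, row] in pixels, amid what is visible of it).
- env.mark_of(picture, thing): "uv" ([column, row] in pixels: a listed point, or the origin of a listed thing).
The state is a dict: "time_s": time; "joint_pos": joint angles; "joint_velocities": joint speeds; "joint_torque": joint torques, N m; "eef_pos": TCP position; "orientation": TCP orientation; "force": force on the tool from outside, world axes, zero at the start; "wrist_torque": the same for the moment, N m; "gripper_width": finger opening in m.
Only numpy, scipy, OpenCV 4.12 (cv2) and the standard library are available. Lean on these libraries where they do the work, as an engineer would, in place of code of your own. Each camera call takes 0.05 s, during which the arm holds its last target. There are 200 camera calls.

TASK

Put every loose impact socket back on the socket rail: each goes on the square drive stud whose round foot pad has the socket's own diameter, pushed down until the spring ball clicks in and the socket sits fully home on the pad. Then book the set in: take the hand scanner, hold it still for about two seconds pointed squarely at the middle of the bar-code label from about ten centimetres away, do the same at the square-code label, and stand it back in its holder. Leave the other things on the desk alone.

Things in the scene. Friction and masses are not known exactly. Their poses are not given: they have to be found in the camera images.
- socket_a: dark steel socket, round, 38 mm across, 44 mm high, standing drive hole down; origin: centre of underside, z up. Hole 20.5 mm square, 27 mm deep, flats square to its x and y (4 quarter turns fit alike); groove for the ball 7-16 mm above the underside; solid above 27 mm (hexagon on top: a shallow mark). 0.07-0.3 kg. Belongs on drive_a. May be absent
- socket_b: dark steel socket, round, 45 mm across, 46 mm high, standing drive hole down; origin: centre of underside, z up. Hole 20.5 mm square, 27 mm deep, flats square to its x and y (4 quarter turns fit alike); groove for the ball 7-16 mm above the underside; solid above 27 mm (hexagon on top: a shallow mark). 0.07-0.3 kg. Belongs on drive_b. May be absent
- socket_c: dark steel socket, round, 52 mm across, 48 mm high, standing drive hole down; origin: centre of underside, z up. Hole 20.5 mm square, 27 mm deep, flats square to its x and y (4 quarter turns fit alike); groove for the ball 7-16 mm above the underside; solid above 27 mm (hexagon on top: a shallow mark). 0.07-0.3 kg. Belongs on drive_c. May be absent
- socket_d: dark steel socket, round, 60 mm across, 50 mm high, standing drive hole down; origin: centre of underside, z up. Hole 20.5 mm square, 27 mm deep, flats square to its x and y (4 quarter turns fit alike); groove for the ball 7-16 mm above the underside; solid above 27 mm (hexagon on top: a shallow mark). 0.07-0.3 kg. Belongs on drive_d. May be absent
- drive_a: one of 4 fixed blocks in a row along y, 75 mm apart, any order, on a 70 x 312 x 10 mm rail: 62 x 70 mm, 14 mm thick; on it a round steel foot pad 38 mm across (as its socket), 4 mm thick, and on that an upright 19 mm square stud, 24 mm tall, its last 6 mm tapering to 13 mm. Origin: block's underside centre; x away from the robot, z up, stud flats square to x, y
- seat_a (a point): centre of the top of the foot pad of drive_a, at the root of the stud (28 mm above the desk): the underside of a socket that is fully home lies here
- ball_a (a joint): spring ball in drive_a's stud, 11.5 mm above the seat, 2.5 mm out of its -x face: 0 = out, grows to 0.005 m when pressed in. A socket pushed down meets the ball about 15 mm above home, needs some 6-15 N to press it in; once home the ball springs out into the groove (about 0)
- drive_b: one of 4 fixed blocks in a row along y, 75 mm apart, any order, on a 70 x 312 x 10 mm rail: 62 x 70 mm, 14 mm thick; on it a round steel foot pad 45 mm across (as its socket), 4 mm thick, and on that an upright 19 mm square stud, 24 mm tall, its last 6 mm tapering to 13 mm. Origin: block's underside centre; x away from the robot, z up, stud flats square to x, y
- seat_b (a point): centre of the top of the foot pad of drive_b, at the root of the stud (28 mm above the desk): the underside of a socket that is fully home lies here
- ball_b (a joint): spring ball in drive_b's stud, 11.5 mm above the seat, 2.5 mm out of its -x face: 0 = out, grows to 0.005 m when pressed in. A socket pushed down meets the ball about 15 mm above home, needs some 6-15 N to press it in; once home the ball springs out into the groove (about 0)
- drive_c: one of 4 fixed blocks in a row along y, 75 mm apart, any order, on a 70 x 312 x 10 mm rail: 62 x 70 mm, 14 mm thick; on it a round steel foot pad 52 mm across (as its socket), 4 mm thick, and on that an upright 19 mm square stud, 24 mm tall, its last 6 mm tapering to 13 mm. Origin: block's underside centre; x away from the robot, z up, stud flats square to x, y
- seat_c (a point): centre of the top of the foot pad of drive_c, at the root of the stud (28 mm above the desk): the underside of a socket that is fully home lies here
- ball_c (a joint): spring ball in drive_c's stud, 11.5 mm above the seat, 2.5 mm out of its -x face: 0 = out, grows to 0.005 m when pressed in. A socket pushed down meets the ball about 15 mm above home, needs some 6-15 N to press it in; once home the ball springs out into the groove (about 0)
- drive_d: one of 4 fixed blocks in a row along y, 75 mm apart, any order, on a 70 x 312 x 10 mm rail: 62 x 70 mm, 14 mm thick; on it a round steel foot pad 60 mm across (as its socket), 4 mm thick, and on that an upright 19 mm square stud, 24 mm tall, its last 6 mm tapering to 13 mm. Origin: block's underside centre; x away from the robot, z up, stud flats square to x, y
- seat_d (a point): centre of the top of the foot pad of drive_d, at the root of the stud (28 mm above the desk): the underside of a socket that is fully home lies here
- ball_d (a joint): spring ball in drive_d's stud, 11.5 mm above the seat, 2.5 mm out of its -x face: 0 = out, grows to 0.005 m when pressed in. A socket pushed down meets the ball about 15 mm above home, needs some 6-15 N to press it in; once home the ball springs out into the groove (about 0)
- label_bar: white bar-code label (upright black bars), 44 x 60 mm, on the sloping face of a fixed aluminium wedge (72 x 72 mm, 14 mm high on its low side, 48 mm on the other); origin: the label's centre, about 31 mm above the desk; z is the outward normal, leaning 25 degrees from vertical, roughly towards the robot. One label is left and one right of the rail; which is which varies
- label_square: white square-code label (a chequer of black dots), 44 x 44 mm, on the sloping face of a fixed aluminium wedge (72 x 72 mm, 14 mm high on its low side, 48 mm on the other); origin: the label's centre, about 31 mm above the desk; z is the outward normal, leaning 25 degrees from vertical, roughly towards the robot. One label is left and one right of the rail; which is which varies
- scanner: loose hand scanner, a straight square wand 150 mm long, 0.15 kg: black head 36 x 36 mm for the lowest 58 mm (its last 8 mm taper to 30 mm), above that a grey ribbed grip 28 x 28 mm. Origin: centre of the window in its lower end; z runs from the window up along the wand, so it looks along -z. At the start it stands window down in the holder
- holder: fixed black holder for the scanner, 62 mm square, 56 mm high, with a 43 mm square pocket open at the top; its yaw is the scanner's at the start; origin: centre of its underside
- pocket (a point): centre of the holder's pocket floor, 6 mm above the desk: where the scanner's window rests
- pliers_blue: bystander: blue pliers lying on the desk, 55 x 176 x 14 mm; leave alone
- tape_measure: bystander: yellow tape measure, 34 x 94 x 62 mm; leave alone
- black_gear_2: bystander: small black plastic gear wheel, 51 mm across, 28 mm high; leave alone
Not all that is in view belongs to the job. Leave any green look-alike of the socket_a alone.

How it is judged:
By the outcome, as a careful person would: the job done as asked, in the order asked, and still so for the second after the job is handed in, with the robot touching nothing.
Of socket_a, socket_b, socket_c, socket_d only 3 to 4 are there at a start; the rules pass over those that are not, and their reading is None.
At some moment in a run one of socket_a, socket_b, socket_c, socket_d may be knocked a few centimetres aside while the robot is not near it.
It also fails if it takes over 210 s, if anything falls off the work surface, if the arm or the gripper's body presses on something with over 40 N, if the wrist force passes 120 N, or if a joint passes its speed limit or range.

## Working session

There is one attempt and no reset: what is moved stays moved. The work goes in short steps, each a Python script; the robot and the scene stay as the last script left them, time stands still between calls to the robot, and variables do not carry over. Pictures are saved under pics/ and viewed, on a budget of 14 in all, crops included, one or two more only if the job needs it, and the job is handed in when it is done.

```bash
ls; mkdir -p pics; cat > a.py <<'E'
from cell import env
import cv2,numpy as np
for n in ("top","side"):
    p=env.camera(n); cv2.imwrite(f"pics/{n}0.png",p["pixels"][:,:,::-1])
    print(n,p["fx"],p["cx"],p["cy"]); print(np.round(p["cam_to_world"],3))
    for t in ["socket_a","drive_a","seat_a","label_bar","label_square","scanner","holder","pocket"]:
        for d in env.mark_of(p,t): print(t,np.round(d["uv"],1),round(d["conf"],2),{k for k in d})
print(env.observe())
E
python3 a.py
```

```text
pics
top 355.4158760664685 255.35287781958763 190.67270401084238
[[ 0.005 -0.995  0.101  0.43 ]
 [-1.    -0.004  0.011  0.069]
 [-0.01  -0.101 -0.995  0.972]
 [ 0.     0.     0.     1.   ]]
socket_a [250.  230.3] 0.85 {'conf', 'uv'}
socket_a [312.3 225.6] 0.72 {'conf', 'uv'}
socket_a [335.8 254.7] 0.64 {'conf', 'uv'}
socket_a [213.3 214.9] 0.53 {'conf', 'uv'}
drive_a [324.8 168.2] 0.93 {'conf', 'uv'}
drive_a [241.6 173. ] 0.75 {'conf', 'uv'}
drive_a [268.1 172.1] 0.72 {'conf', 'uv'}
drive_a [295. 171.] 0.61 {'conf', 'uv'}
seat_a [324.1 164.8] 0.92 {'conf', 'uv'}
seat_a [237.7 171.8] 0.75 {'conf', 'uv'}
seat_a [294.  167.7] 0.62 {'conf', 'uv'}
seat_a [267.6 169.5] 0.57 {'conf', 'uv'}
seat_a [248.9 231.9] 0.21 {'conf', 'uv'}
label_bar [181.  157.8] 0.72 {'conf', 'uv'}
label_square [239.4 174.1] 0.2 {'conf', 'uv'}
scanner [168.6 213.9] 0.89 {'conf', 'uv'}
scanner [250.9 230.8] 0.37 {'conf', 'uv'}
holder [161.6 212.8] 0.79 {'conf', 'uv'}
holder [133.8 150. ] 0.47 {'conf', 'uv'}
pocket [168.7 213. ] 0.59 {'conf', 'uv'}
side 362.66681560319086 253.62518734700282 188.65043503787786
[[ 0.998
[... 905 characters left out ...]
onf', 'uv'}
{'time_s': 0.9, 'joint_pos': array([-1.32332907e+00,  2.90700987e-01, -1.53373769e-01,  1.12668173e+00,
        1.95578606e-05,  1.43148851e+00]), 'joint_velocities': array([ 0.00071373, -0.00107762, -0.00096672,  0.00112527, -0.00118798,
       -0.00044243]), 'joint_torque': array([ 1.11105772e-03, -5.37018514e+01,  3.31640196e+01,  1.63995668e-03,
        1.88422100e-04, -2.54477346e-07]), 'eef_pos': array([ 0.19804282, -0.48623741,  0.2393144 ]), 'orientation': array([ 0.69393315,  0.13588119, -0.69391782,  0.13590857]), 'force': array([-0.23906578,  0.32430224, -0.84025843]), 'wrist_torque': array([-0.01931906,  0.03983493,  0.03100991]), 'gripper_width': 0.08520257199599562}
```

```bash
python3 - <<'E'
import cv2
a=cv2.imread("pics/top0.png")[120:290,110:370]; cv2.imwrite("pics/top0c.png",cv2.resize(a,None,fx=3,fy=3,interpolation=cv2.INTER_CUBIC))
a=cv2.imread("pics/side0.png")[100:310,140:340]; cv2.imwrite("pics/side0c.png",cv2.resize(a,None,fx=2.8,fy=2.8,interpolation=cv2.INTER_CUBIC))
E
```

```text
(no output)
```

View pics/top0c.png

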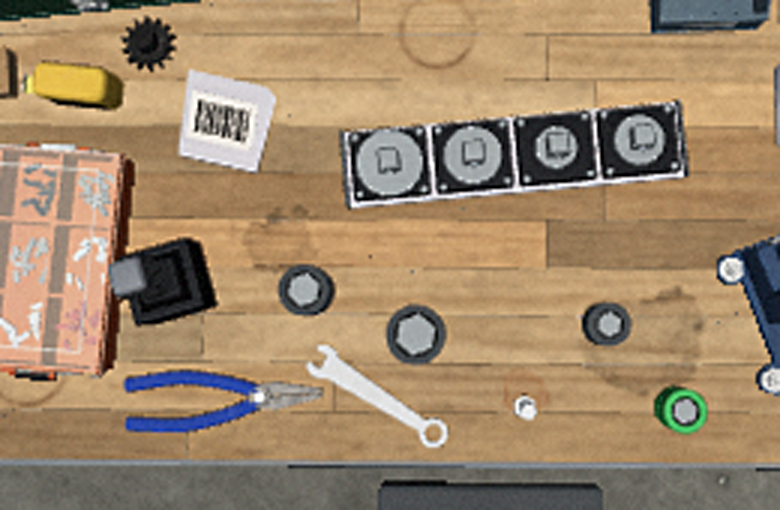

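View pics/side0c.png

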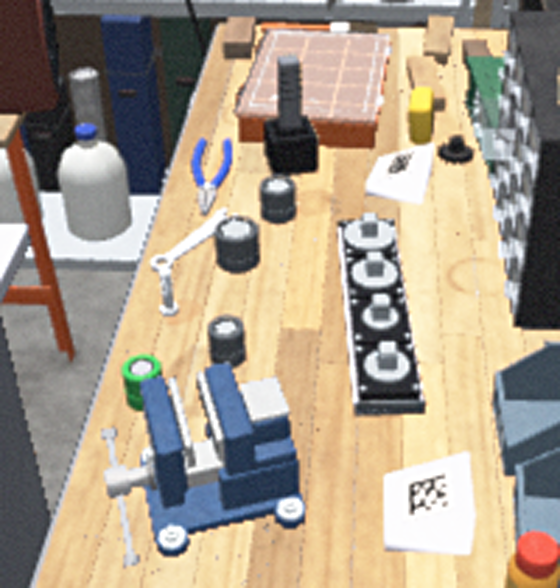

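Three loose dark sockets (top crop at (306,290), (416,333) and (606,323)) and a green look-alike at (681,410). The rail has its pads in four sizes. The bar label is on the left and the square label on the right, the latter visible only in the side view at (292,274). Next I'll fit poses from silhouettes.

```bash
cat > vis.py <<'E'
import cv2,numpy as np
from scipy.optimize import minimize
S=4
def proj(p,P):
    T=np.linalg.inv(p["cam_to_world"]); q=np.asarray(P)@T[:3,:3].T+T[:3,3]
    return np.c_[p["fx"]*q[:,0]/q[:,2]+p["cx"],p["fy"]*q[:,1]/q[:,2]+p["cy"]]
def ray(p,uv,z):
    d=p["cam_to_world"][:3,:3]@[(uv[0]-p["cx"])/p["fx"],(uv[1]-p["cy"])/p["fy"],1]; o=p["cam_to_world"][:3,3]
    return (o+d*(z-o[2])/d[2])
def render(p,hulls):
    m=np.zeros((384*S,512*S),np.uint8)
    for h in hulls:
        c=cv2.convexHull(np.float32((proj(p,h)+.5)*S)); cv2.fillConvexPoly(m,np.int32(c*16),1,shift=4)
    return cv2.resize(m.astype(np.float32),(512,384),interpolation=cv2.INTER_AREA)
def iou(a,b): return np.minimum(a,b).sum()/np.maximum(a,b).sum()
def fit(views,model,x0,step):
    f=lambda x:sum(1-iou(render(p,model(x)),r) for p,r in views)/len(views)
    x0=np.array(x0,float); sx=np.vstack([x0]+[x0+np.eye(len(x0))[i]*step[i] for i in range(len(x0))])
    r=minimize(f,x0,method="Nelder-Mead",options=dict(initial_simplex=sx,xatol=1e-4,fatol=1e-5,maxiter=160))
    return r.x,1-r.fun
t=np.linspace(0,2*np.pi,48,endpoint=False)
def cyl(x,y,d,z0,z1): return np.vstack([np.c_[x+d/2*np.cos(t),y+d/2*np.sin(t),0*t+z] for z in(z0,z1)])
def R(a): return np.array([[np.cos(a),-np.sin(a),0],[np.sin(a),np.cos(a),0],[0,0,1]])
def box(x,y,a,lx,ly,z0,z1):
    b=np.array([[i*lx/2,j*ly/2,k] for i in(-1,1) for j in(-1,1) for k in(z0,z1)]); return b@R(a).T+[x,y,0]
SZ=dict(a=(.038,.044),b=(.045,.046),c=(.052,.048),d=(.060,.050))
def rail(order):
    def m(x):
        h=[]
        for k,o in zip((-1.5,-.5,.5,1.5),order):
            c=R(x[2])@[0,k*.075,0]+[x[0],x[1],0]
            h+=[box(c[0],c[1],x[2],.062,.070,.010,.024),cyl(c[0],c[1],SZ[o][0],.024,.028),box(c[0],c[1],x[2],.016,.016,.028,.052)]
        return h
    return m
def lnorm(a): s=np.radians(25); return R(a)@[-np.sin(s),0,np.cos(s)]   # a: yaw, leaning to -x
def label(l,w):
    def m(x):
        s=np.radians(25); u=R(x[2])@[np.cos(s),0,np.sin(s)]; v=R(x[2])@[0,1,0]; c=np.array([x[0],x[1],.031])
        return [np.array([c+i*u*l/2+j*v*w/2 for i in(-1,1) for j in(-1,1)])]
    return m
def wedge(x):
    b=np.array([[i*.036,j*.036,0] for i in(-1,1) for j in(-1,1)]+[[i*.036,j*.036,.031+i*.017] for i in(-1,1) for j in(-1,1)])
    return [b@R(x[2]).T+[x[0],x[1],0]]
E
cat > b.py <<'E'
from cell import env
from vis import *
import pickle
D={}
for n in("top","side"):
    p=env.camera(n)
    for th in["socket_a","drive_a","label_bar","label_square","scanner","holder"]:
        D[n,th]=[d for d in env.trace(p,th) if d["conf"]>.25]
        for d in D[n,th]: print(n,th,round(d["conf"],2),np.round(d["uv"]),d["region"].sum(),np.round(ray(p,d["uv"],.03)[:2],3))
    D[n]=p
pickle.dump(D,open("D.pkl","wb"))
E
python3 b.py
```

```text
top socket_a 0.81 [248. 232.] 330 [0.415 0.098]
top socket_a 0.8 [211. 214.] 294 [0.464 0.196]
top socket_a 0.58 [313. 226.] 147 [ 0.434 -0.073]
top socket_a 0.49 [336. 253.] 214 [ 0.362 -0.133]
top socket_a 0.31 [174. 214.] 386 [0.463 0.295]
top drive_a 0.87 [240. 173.] 514 [0.573 0.121]
top drive_a 0.85 [270. 171.] 578 [0.58 0.04]
top drive_a 0.71 [297. 168.] 587 [ 0.588 -0.032]
top drive_a 0.71 [322. 168.] 584 [ 0.587 -0.098]
top label_bar 0.87 [183. 158.] 358 [0.613 0.276]
top label_square 0.65 [385. 152.] 253 [ 0.631 -0.268]
top label_square 0.5 [240. 173.] 566 [0.573 0.121]
top scanner 0.55 [161. 211.] 343 [0.47  0.331]
top holder 0.73 [169. 217.] 376 [0.454 0.307]
top holder 0.49 [240. 175.] 611 [0.568 0.122]
side socket_a 0.76 [222. 223.] 246 [ 0.436 -0.085]
side socket_a 0.65 [238. 170.] 208 [0.455 0.188]
side socket_a 0.64 [223. 186.] 270 [0.415 0.093]
side socket_a 0.57 [190. 235.] 172 [ 0.357 -0.139]
side drive_a 0.88 [280. 236.] 428 [ 0.601 -0.127]
side drive_a 0.87 [272. 196.] 292 [0.576 0.046]
side drive_a 0.8 [275. 216.] 344 [ 0.586 -0.044]
side drive_a 0.74 [273. 186.] 260 [0.578 0.102]
side label_square 0.46 [246. 155.] 325 [0.478 0.292]
side scanner 0.82 [246. 134.] 265 [0.463 0.455]
side holder 0.83 [240. 152.] 354 [0.454 0.311]
side holder 0.68 [272. 198.] 295 [0.575 0.041]
side holder 0.35 [271. 184.] 246 [0.571 0.111]
```

```bash
cat > c.py <<'E'
from vis import *
import pickle
D=pickle.load(open("D.pkl","rb")); T,Sd=D["top"],D["side"]
reg=lambda n,th,i:D[n,th][i]["region"].astype(np.float32)
for i,j in((0,2),(1,1),(2,0),(3,3)):
    vs=[(T,reg("top","socket_a",i)),(Sd,reg("side","socket_a",j))]
    x0=ray(T,D["top","socket_a"][i]["uv"],.03)[:2]
    for s in"abcd":
        m=lambda x:[cyl(x[0],x[1],SZ[s][0],0,SZ[s][1])]
        x,q=fit(vs,m,x0,[.005]*2); xt,qt=fit(vs[:1],m,x0,[.005]*2); xs,qs=fit(vs[1:],m,x0,[.005]*2)
        print(i,s,np.round(x,4),round(q,3),"top",np.round(xt,4),round(qt,3),"side",np.round(xs,4),round(qs,3))
ut=lambda n:np.max([d["region"] for d in D[n,"drive_a"]],0).astype(np.float32)
for vs,l in(([(T,ut("top")),(Sd,ut("side"))],"both"),([(T,ut("top"))],"top"),([(Sd,ut("side"))],"side")):
    x,q=fit(vs,rail("bacd"),[.583,.008,.09],[.005,.005,.05]); print("rail",l,np.round(x,4),round(q,3))
for th,l,w,x0 in(("label_bar",.044,.060,(.61,.276)),("label_bar",.06,.044,(.61,.276)),("label_square",.044,.044,(.63,-.268))):
    for a in(-.4,0,.4):
        x,q=fit([(T,reg("top",th,0))],label(l,w),[*x0,a],[.005,.005,.2]); print(th,l,np.round(x,4),round(q,3))
sc=lambda x:[box(x[0],x[1],x[2],.028,.028,.064,.156)]
ho=lambda x:[box(x[0],x[1],x[2],.062,.062,0,.056)]
for a in(.1,.5,-.3):
    hs=[np.maximum(reg(n,"holder",0),reg(n,"scanner",0)) for n in("top","side")]
    x,q=fit([(T,hs[0]),(Sd,hs[1])],lambda x:ho(x)+sc(x),[.46,.31,a],[.005,.005,.2]); print("holder",np.round(x,4),round(q,3))
# pad diameters: bright disc measure in rectified top
E
python3 c.py
```

```text
0 a [0.4152 0.0976] 0.633 top [0.4161 0.102 ] 0.539 side [0.4184 0.0967] 0.73
0 b [0.4186 0.0985] 0.825 top [0.4199 0.0993] 0.747 side [0.4181 0.0979] 0.906
0 c [0.4199 0.0971] 0.903 top [0.4196 0.0969] 0.952 side [0.4197 0.0987] 0.854
0 d [0.4177 0.0989] 0.723 top [0.4184 0.0963] 0.76 side [0.42   0.1029] 0.689
1 a [0.4582 0.1959] 0.753 top [0.4587 0.1997] 0.676 side [0.459  0.1956] 0.837
1 b [0.4588 0.1958] 0.921 top [0.4594 0.1965] 0.913 side [0.4586 0.1956] 0.931
1 c [0.4598 0.1951] 0.789 top [0.4605 0.1945] 0.831 side [0.4591 0.2007] 0.754
1 d [0.4633 0.1969] 0.617 top [0.4634 0.191 ] 0.634 side [0.4602 0.2042] 0.609
2 a [ 0.4278 -0.0683] 0.809 top [ 0.4285 -0.0684] 0.727 side [ 0.4277 -0.0662] 0.903
2 b [ 0.4275 -0.0656] 0.65 top [ 0.4319 -0.0667] 0.532 side [ 0.4271 -0.0656] 0.769
2 c [ 0.4297 -0.0605] 0.512 top [ 0.4336 -0.0619] 0.407 side [ 0.4293 -0.0587] 0.617
2 d [ 0.4296 -0.056 ] 0.403 top [ 0.433 -0.057] 0.311 side [ 0.4303 -0.0547] 0.496
3 a [ 0.3558 -0.1335] 0.763 top [ 0.3561 -0.1331] 0.924 side [ 0.3542 -0.1321] 0.615
3 b [ 0.3539 -0.1305] 0.588 top [ 0.3579 -0.1319
[... 156 characters left out ...]
3631 -0.1234] 0.411 side [ 0.3487 -0.1197] 0.31
rail both [0.583  0.0109 0.0947] 0.911
rail top [0.5834 0.0107 0.099 ] 0.898
rail side [0.5826 0.0139 0.0933] 0.932
label_bar 0.044 [ 0.6091  0.2724 -0.2121] 0.946
label_bar 0.044 [ 0.609   0.2724 -0.2152] 0.947
label_bar 0.044 [ 0.609   0.2724 -0.2126] 0.946
label_bar 0.06 [0.6091 0.2719 1.4511] 0.937
label_bar 0.06 [0.609  0.2717 1.4359] 0.937
label_bar 0.06 [0.6091 0.272  1.4508] 0.937
label_square 0.044 [ 0.6303 -0.2667  0.0274] 0.921
label_square 0.044 [ 0.6306 -0.2672  0.001 ] 0.924
label_square 0.044 [ 0.6308 -0.2671  0.0077] 0.925
holder [0.4641 0.3171 0.2973] 0.887
holder [0.4639 0.3171 0.2926] 0.887
holder [0.464  0.3172 0.2913] 0.887
```

```bash
cat > arm.py <<'E'
from cell import env
import numpy as np
from scipy.spatial.transform import Rotation
def Q(phi,n=None):   # tool down (or along -n), jaws along angle phi
    X=-np.array([0,0,1.] if n is None else n); Y=np.array([np.cos(phi),np.sin(phi),0]); Y-=X*(X@Y); Y/=np.linalg.norm(Y)
    return Rotation.from_matrix(np.c_[X,Y,np.cross(X,Y)]).as_quat()
def best(phi,pos,n=None):  # equivalent half turn nearest the present joint 6
    c=[]
    for k in(-1,0,1,2):
        q=env.inverse_kinematics(pos,Q(phi+k*np.pi,n))
        if q is not None: c.append((abs(q[5]-env.observe()["joint_pos"][5]),k))
    return phi+min(c)[1]*np.pi
def st(m=""):
    o=env.observe(); print(m,"t",round(o["time_s"],1),"p",np.round(o["eef_pos"],4),"F",np.round(o["force"],1),"w",round(o["gripper_width"],4),"j6",round(o["joint_pos"][5],2)); return o
E
cat > d.py <<'E'
from arm import *
ZG=.022
for n,(x,y) in dict(b=(.4588,.1958),c=(.4199,.0971),a=(.4282,-.0683)).items():
    phi=np.arctan2(y,x)+np.pi/4   # jaw +-45 deg about the radial line
    phi=best(phi,[x,y,.1])
    env.goto([x,y,.10],Q(phi)); st(n)
    env.movel([x,y,ZG],v=.15)
    for p in(phi,phi-np.pi/2):
        if p!=phi: env.movel([x,y,ZG+.0005],v=.02,rotation=Q(p))
        env.gripper_to(.030,20); st("grip"); env.gripper_to(.085)
    env.movel([x,y,.10],v=.2)
env.goto([.3,-.3,.3],Q(best(0,[.3,-.3,.3])));st()
E
python3 d.py
```

```text
b t 4.2 p [0.4592 0.1952 0.1001] F [0.1 0.3 0.4] w 0.0851 j6 0.64
grip t 5.3 p [0.4593 0.1959 0.0228] F [-1.1 -1.1  5.6] w 0.0446 j6 0.64
grip t 8.0 p [0.4588 0.1958 0.0226] F [-0.6 -0.5  2.9] w 0.0446 j6 2.21
c t 10.4 p [0.4197 0.0972 0.0996] F [ 0.  -0.3 -0.9] w 0.0851 j6 0.62
grip t 11.5 p [0.4206 0.0972 0.0228] F [-0.   0.1  6.3] w 0.0514 j6 0.62
grip t 14.0 p [0.4199 0.0971 0.0226] F [-1.5 -0.1  4.7] w 0.0517 j6 2.19
a t 16.4 p [ 0.4278 -0.0679  0.0995] F [-0.3 -0.1 -0.5] w 0.0851 j6 0.62
grip t 17.6 p [ 0.4286 -0.0684  0.0226] F [-1.   0.9  6.6] w 0.0371 j6 0.62
grip t 20.3 p [ 0.4283 -0.0684  0.0226] F [-0.8  0.3  3.5] w 0.0373 j6 2.19
 t 22.8 p [ 0.3001 -0.2995  0.2991] F [ 0.5  0.2 -0.4] w 0.0847 j6 0.61
```

```bash
cat > e.py <<'E'
from arm import *; from vis import *
import json
G=dict(b=(.4588,.1958),c=(.4199,.0971),a=(.4282,-.0683)); off={}
RX={}
for n in("top","side"):
    p=env.camera(n); tr=env.trace(p,"socket_a"); dr=[d for d in env.trace(p,"drive_a") if d["conf"]>.4]
    for s,g in G.items():
        c=min(tr,key=lambda d:np.linalg.norm(ray(p,d["uv"],.025)[:2]-g)); m=lambda x:[cyl(x[0],x[1],SZ[s][0],0,SZ[s][1])]
        x,q=fit([(p,c["region"].astype(np.float32))],m,g,[.005]*2); off[n+s]=x-g; print(n,s,np.round(x-g,4),round(q,3))
    u=np.max([d["region"] for d in dr],0).astype(np.float32)
    x,q=fit([(p,u)],rail("bacd"),[.583,.011,.095],[.005,.005,.03]); print("rail",len(dr),np.round(x,4),round(q,3))
    for th,l,w,x0 in(("label_bar",.044,.060,(.609,.2724,-.21)),("label_square",.044,.044,(.6306,-.267,.01))):
        for d in env.trace(p,th):
            if np.linalg.norm(ray(p,d["uv"],.031)[:2]-x0[:2])<.04:
                x,q=fit([(p,d["region"].astype(np.float32))],label(l,w),x0,[.005,.005,.1]); print(th,np.round(x,4),round(q,3))
    cv2.imwrite(f"pics/{n}1.png",p["pixels"][:,:,::-1])
    if n=="top":
        ims=[]
        for s,g in G.items():
            u,v=proj(p,[[*g,SZ[s][1]]])[0]; u,v=int(u),int(v); ims.append(cv2.resize(p["pixels"][v-14:v+15,u-14:u+15,::-1],(260,260),interpolation=cv2.INTER_CUBIC))
        cv2.imwrite("pics/hex.png",np.hstack(ims))
st()
E
python3 e.py
```

```text
top b [-0.0002  0.0009] 0.942
top c [0.0008 0.0005] 0.933
top a [0.0002 0.0008] 0.93
rail 4 [0.583  0.011  0.0942] 0.932
label_bar [ 0.609   0.2735 -0.2247] 0.948
label_square [ 0.63   -0.267   0.0136] 0.944
side b [-0.0007  0.0031] 0.936
side c [ 0.0004 -0.0007] 0.94
side a [-0.0003  0.0059] 0.792
rail 3 [0.5824 0.0155 0.0936] 0.732
label_square [ 0.629  -0.2668 -0.008 ] 0.917
 t 23.3 p [ 0.3001 -0.2999  0.3   ] F [0.7 0.3 1. ] w 0.085 j6 0.61
```

View pics/hex.png

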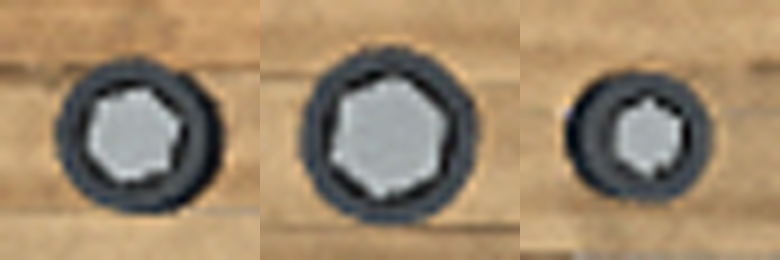

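```bash
cat > h.py <<'E'
from vis import *; import pickle
p=pickle.load(open("D.pkl","rb"))["top"]
G=dict(b=(.4588,.1958),c=(.4199,.0971),a=(.4282,-.0683))
for f in("top0","top1"):
  im=cv2.cvtColor(cv2.imread(f"pics/{f}.png"),cv2.COLOR_BGR2GRAY).astype(np.float32)
  for s,g in G.items():
    N=121; k=np.linspace(-1,1,N)*SZ[s][0]*.42; X,Y=np.meshgrid(k,k,indexing="ij"); cx,cy=g
    for it in range(4):
        uv=proj(p,np.c_[(X+cx).ravel(),(Y+cy).ravel(),0*X.ravel()+SZ[s][1]-.001]).astype(np.float32).reshape(N,N,2)
        I=cv2.remap(im,uv,None,cv2.INTER_CUBIC); lo,hi=np.percentile(I,10),np.percentile(I,90)
        w=np.clip((I-lo)/(hi-lo),0,1); w[w<.35]=0; cx+=(w*X).sum()/w.sum(); cy+=(w*Y).sum()/w.sum()
    r=np.hypot(X,Y); th=np.arctan2(Y,X); M=(w*r**6*np.exp(6j*th)).sum()
    print(f,s,"vertex angle mod 60: %.1f"%(np.degrees(np.angle(M))/6), "strength %.3f"%(abs(M)/(w*r**6).sum()),"c",round(cx-g[0],4),round(cy-g[1],4),"area-equiv r",round(np.sqrt(w.sum()*(k[1]-k[0])**2/np.pi),4))
E
python3 h.py
```

```text
top0 b vertex angle mod 60: 11.1 strength 0.201 c -0.0016 0.0011 area-equiv r 0.0134
top0 c vertex angle mod 60: -16.8 strength 0.040 c -0.0005 -0.0006 area-equiv r 0.0169
top0 a vertex angle mod 60: -3.2 strength 0.056 c -0.0 -0.0053 area-equiv r 0.0105
top1 b vertex angle mod 60: 12.4 strength 0.225 c -0.0006 0.002 area-equiv r 0.0133
top1 c vertex angle mod 60: -20.5 strength 0.010 c -0.0 0.0002 area-equiv r 0.0168
top1 a vertex angle mod 60: -0.8 strength 0.065 c -0.0001 -0.003 area-equiv r 0.0107
```

```bash
cat > place.py <<'E'
from arm import *; from vis import R
import sys
ZG=.022; RAIL=(.5827,.0102,.0945); K=dict(b=-1.5,a=-.5,c=.5,d=1.5)
def seat(s): return (R(RAIL[2])@[0,K[s]*.075,0]+[RAIL[0],RAIL[1],0])[:2]
def pick(s,xy,phi0=0.,W=dict(a=.038,b=.045,c=.052)):
    x,y=xy; phi=best(phi0,[x,y,.1]); env.goto([x,y,.12],Q(phi)); env.movel([x,y,ZG],v=.15)
    env.gripper_to(W[s]-.01,80); o=st("gripped"); env.movel([x,y,.12],v=.2); return phi
def search(s,phi,deltas,dxy=(0,0)):
    sx,sy=seat(s)+dxy; env.goto([sx,sy,.115],Q(phi)); env.movel([sx,sy,.056+ZG],v=.15)
    for d in deltas:
        env.movel([sx,sy,.0545+ZG],v=.03,rotation=Q(phi+np.radians(d)))
        hit=env.movel([sx,sy,.040+ZG],v=.02,force_limit=5)
        o=st(f"delta {d} hit {hit} bottom {env.observe()['eef_pos'][2]-ZG:.4f}")
        if o["eef_pos"][2]-ZG<.0455: return d
def push(s,phi,dxy=(0,0),f=40):
    sx,sy=seat(s)+dxy; hit=env.movel([sx,sy,.0272+ZG],v=.02,force_limit=f); st(f"pushed hit {hit}")
E
cat > f.py <<'E'
from place import *
s="c"; phi=pick(s,(.4199,.0971))
d=search(s,phi,[5,-25,35,13,-3,-17,-33,27,43]); print(d)
if d is not None: push(s,phi)
E
python3 f.py
```

```text
gripped t 26.2 p [0.4205 0.0971 0.023 ] F [-2.8  0.1 13.3] w 0.0502 j6 1.63
delta 5 hit True bottom 0.0480 t 28.6 p [0.5795 0.0473 0.07  ] F [ 0.4 -0.7  2.5] w 0.0503 j6 1.44
delta -25 hit True bottom 0.0466 t 29.8 p [0.5792 0.0473 0.0686] F [ 2.  -0.6  0.5] w 0.0503 j6 1.96
delta 35 hit True bottom 0.0495 t 31.4 p [0.5795 0.0473 0.0715] F [ 0.3 -1.   2.7] w 0.0502 j6 0.92
delta 13 hit True bottom 0.0490 t 32.3 p [0.5795 0.0473 0.071 ] F [ 1.6 -0.6  1.4] w 0.0501 j6 1.3
delta -3 hit True bottom 0.0471 t 33.2 p [0.5794 0.0473 0.0691] F [ 1.3 -0.6  2.3] w 0.0502 j6 1.58
delta -17 hit False bottom 0.0397 t 34.5 p [0.5787 0.0475 0.0617] F [-1.3 -0.4 -3.1] w 0.0497 j6 1.82
-17
pushed hit False t 35.3 p [0.5798 0.0475 0.0511] F [-8.6  0.1 21.9] w 0.0503 j6 1.82
```

```bash
cat > g.py <<'E'
from place import *
sx,sy=seat("c"); o=env.observe()["eef_pos"]
env.movel([o[0],o[1],.0465],v=.02,force_limit=25); st("push more")
env.gripper_to(.062); st("rel"); env.movel([sx,sy,.12],v=.2)
s="b"; phi=pick(s,(.4588,.1958))
d=search(s,phi,[-15,-7,-23,1,9,-31,17,25,33,41]); print(d)
if d is not None:
    push(s,phi); o=env.observe()["eef_pos"]; env.movel([o[0],o[1],.0465],v=.02,force_limit=25); st("push more")
E
python3 g.py
```

```text
push more t 35.5 p [0.5797 0.0475 0.0511] F [-2.7 -0.   9.6] w 0.05 j6 1.82
rel t 35.7 p [0.5787 0.0476 0.0499] F [-0.3 -0.8  0.2] w 0.0619 j6 1.82
gripped t 38.1 p [0.4598 0.1959 0.0233] F [-0.6 -0.8  5.9] w 0.0432 j6 1.83
delta -15 hit True bottom 0.0494 t 41.2 p [ 0.5938 -0.102   0.0714] F [ 0.7 -0.7  1.9] w 0.0434 j6 1.54
delta -7 hit True bottom 0.0490 t 42.0 p [ 0.5936 -0.102   0.071 ] F [ 2.  -1.   1.6] w 0.043 j6 1.4
delta -23 hit True bottom 0.0497 t 42.8 p [ 0.5937 -0.102   0.0717] F [ 0.9 -1.3  1.9] w 0.0431 j6 1.68
delta 1 hit True bottom 0.0479 t 43.8 p [ 0.5937 -0.102   0.0699] F [ 1.2 -0.4  1.5] w 0.0429 j6 1.26
delta 9 hit True bottom 0.0459 t 44.7 p [ 0.5936 -0.1019  0.0679] F [ 3.8 -2.1 -5.8] w 0.0426 j6 1.12
delta -31 hit True bottom 0.0498 t 45.9 p [ 0.5937 -0.102   0.0718] F [ 0.4 -0.7  1.5] w 0.043 j6 1.82
delta 17 hit False bottom 0.0398 t 47.8 p [ 0.593  -0.1018  0.0618] F [-0.8 -0.8 -3.3] w 0.0431 j6 0.98
17
pushed hit False t 48.6 p [ 0.5938 -0.1018  0.0513] F [-9.4  1.3 23.7] w 0.0432 j6 0.98
push more t 48.8 p [ 0.5938 -0.1018  0.0514] F [-3.1  1.7 10.5] w 0.043 j6 0.98
```

```bash
cat > i.py <<'E'
from place import *; from vis import *
sx,sy=seat("b"); env.gripper_to(.055); st("rel"); env.movel([sx,sy,.16],v=.2)
env.goto([.3,-.35,.3],Q(best(0,[.3,-.35,.3])))
for n in("top","side"):
    p=env.camera(n); cv2.imwrite(f"pics/{n}2.png",p["pixels"][:,:,::-1])
    for d in env.trace(p,"socket_a"):
        x0=ray(p,d["uv"],.025)[:2]; s="a"
        if x0[0]<.53:
            x,q=fit([(p,d["region"].astype(np.float32))],lambda x:[cyl(x[0],x[1],SZ[s][0],0,SZ[s][1])],x0,[.005]*2); print(n,np.round(x,4),round(q,3),round(d["conf"],2))
        else:
            S_=min("bc",key=lambda k:np.linalg.norm(x0-seat(k))); g=seat(S_)
            for dz in(0,.015):
                x,q=fit([(p,d["region"].astype(np.float32))],lambda x:[cyl(x[0],x[1],SZ[S_][0],.028+dz,.028+dz+SZ[S_][1])],g,[.005]*2); print(n,S_,dz,np.round(x-g,4),round(q,3))
    if n=="top": a=cv2.resize(p["pixels"][120:290,190:380,::-1],None,fx=2,fy=2,interpolation=cv2.INTER_CUBIC)
    else: b=cv2.resize(p["pixels"][130:300,170:330,::-1],None,fx=2,fy=2,interpolation=cv2.INTER_CUBIC)
cv2.imwrite("pics/m2.png",np.hstack([a,b])); st()
E
python3 i.py
```

```text
rel t 49.0 p [ 0.5929 -0.1017  0.0502] F [-1.   1.1 -0.4] w 0.0547 j6 0.98
top b 0 [0.     0.0012] 0.93
top b 0.015 [-0.0027  0.0037] 0.909
top c 0 [0.0004 0.001 ] 0.953
top c 0.015 [-0.0019  0.0012] 0.932
top [ 0.4297 -0.0677] 0.909 0.75
top [ 0.3555 -0.1333] 0.869 0.52
side [ 0.4275 -0.0629] 0.814 0.69
side [ 0.3536 -0.1337] 0.649 0.69
side c 0 [0.0014 0.0028] 0.863
side c 0.015 [ 0.0015 -0.0161] 0.826
side b 0 [-0.0006  0.0002] 0.927
side b 0.015 [-0.0013 -0.0163] 0.949
 t 51.5 p [ 0.3005 -0.3496  0.2996] F [ 0.6 -0.4  0.1] w 0.0551 j6 0.55
```

View pics/m2.png

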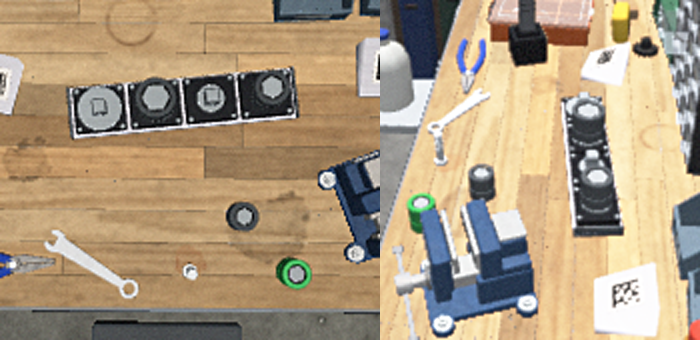

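```bash
cat > j.py <<'E'
from place import *
env.gripper_to(.085)
s="a"; phi=pick(s,(.4285,-.0683))
d=search(s,phi,[4,-26,34,12,-4,-18,-34,26,42,20,-11]); print(d)
if d is not None:
    push(s,phi); o=env.observe()["eef_pos"]; env.movel([o[0],o[1],.0465],v=.02,force_limit=25); st("push more")
    env.gripper_to(.048); st("rel"); env.movel([*seat(s),.16],v=.2); env.gripper_to(.085)
E
python3 j.py
```

```text
gripped t 54.5 p [ 0.4289 -0.0684  0.0227] F [-2.7  0.1 11. ] w 0.036 j6 1.24
delta 4 hit True bottom 0.0418 t 57.1 p [ 0.5864 -0.0273  0.0638] F [ 1.4 -1.4  1.5] w 0.0356 j6 1.33
4
pushed hit False t 58.0 p [ 0.5866 -0.0274  0.0507] F [-3.8 -1.1 20.8] w 0.0358 j6 1.33
push more t 58.2 p [ 0.5866 -0.0275  0.0508] F [-2.8  0.9 11.5] w 0.0361 j6 1.33
rel t 58.5 p [ 0.5865 -0.0276  0.0499] F [-0.8 -0.1  0.1] w 0.0477 j6 1.33
```

```bash
cat > k.py <<'E'
from arm import *; from vis import *
HX,HY,HA=.4638,.3165,.292; H=.119
phi=best(HA,[HX,HY,.3]); env.goto([HX,HY,.26],Q(phi)); st("over")
hit=env.movel([HX,HY,.125],v=.12,force_limit=8); st(f"down {hit}")
if not hit:
    env.gripper_to(.022,60); st("grip")
    env.movel([HX,HY,.20],v=.06); st("half"); env.movel([HX,HY,.30],v=.15); st("up")
    for nm,(x,y,a) in dict(bar=(.6087,.2725,-.215),sq=(.6295,-.2675,.005)).items():
        n=lnorm(a); t=np.array([x,y,.031])+n*(.1+H)
        print(nm,t,[(ph,None if (q:=env.inverse_kinematics(t,Q(ph,n))) is None else np.round(q,2)) for ph in(phi,phi+np.pi/2,phi-np.pi/2,phi+np.pi)])
    for c in("top","side"):
        p=env.camera(c); cv2.imwrite(f"pics/{c}3.png",p["pixels"][:,:,::-1])
E
python3 k.py; python3 - <<'E'
import cv2,numpy as np
a=cv2.imread("pics/top3.png")[60:300,90:400]; b=cv2.imread("pics/side3.png")[60:300,150:350]
cv2.imwrite("pics/m3.png",cv2.resize(np.hstack([a,b]),None,fx=1.55,fy=1.55,interpolation=cv2.INTER_CUBIC))
E
```

```text
over t 61.1 p [0.4643 0.3157 0.2596] F [-0.2  0.3 -0. ] w 0.0848 j6 1.75
down False t 62.3 p [0.4643 0.3167 0.1257] F [ 0.1 -0.   0. ] w 0.0853 j6 1.75
grip t 62.9 p [0.4641 0.3166 0.1253] F [-0.1 -0.4  2.9] w 0.0277 j6 1.75
half t 64.3 p [0.4636 0.3164 0.1996] F [-0.1  0.3 -0.9] w 0.0273 j6 1.75
up t 65.1 p [0.4634 0.3163 0.299 ] F [ 0.2  0.6 -1.8] w 0.0275 j6 1.75
bar [0.51827751 0.29224603 0.22948141] [(0.292, array([ 0.55,  0.21, -0.39,  0.65, -0.3 ,  1.73])), (1.8627963267948966, array([ 0.55,  0.21, -0.39,  0.65, -0.3 ,  0.25])), (-1.2787963267948965, array([ 0.55,  0.21, -0.39,  0.65, -0.3 , -2.9 ])), (3.433592653589793, array([ 0.55,  0.21, -0.39,  0.65, -0.3 , -1.41]))]
sq [ 0.53694776 -0.26796277  0.22948141] [(0.292, array([-0.74,  0.18, -0.43,  0.63,  0.29,  0.56])), (1.8627963267948966, array([-0.74,  0.18, -0.43,  0.63,  0.29, -0.96])), (-1.2787963267948965, array([-0.74,  0.18, -0.43,  0.63,  0.29,  2.19])), (3.433592653589793, array([-0.74,  0.18, -0.43,  0.63,  0.29, -2.58]))]
```

View pics/m3.png

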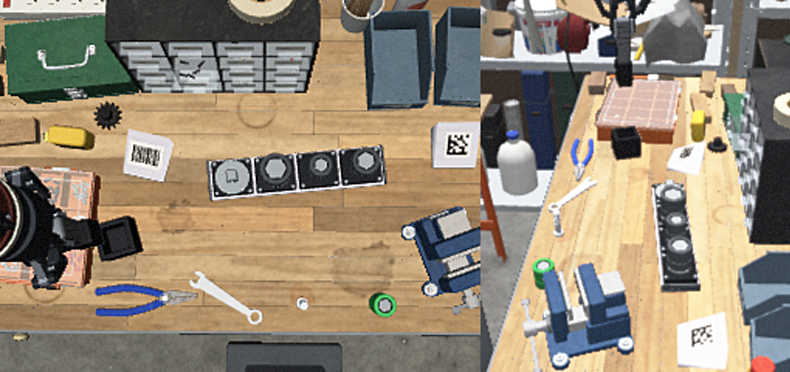

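```bash
cat > l.py <<'E'
from arm import *; from vis import *
H=.119; phi=.292
def aim(nm,x,y,a):
    n=lnorm(a); c=np.array([x,y,.031]); q=Q(phi,n)
    env.goto(c+n*(.16+H),q); env.movel(c+n*(.1+H),v=.08); env.hold(.6)
    o=st(nm); ax=Rotation.from_quat(o["orientation"]).as_matrix()[:,0]
    w=o["eef_pos"]+ax*H; print("dist",np.round((w-c)@n,4),"lateral",np.round(np.linalg.norm((w-c)-n*((w-c)@n)),4),"tilt",np.round(np.degrees(np.arccos(-ax@n)),2))
    for cam in("top","side"): cv2.imwrite(f"pics/{nm}_{cam}.png",env.camera(cam)["pixels"][:,:,::-1])
    env.hold(2.6); env.movel(c+n*(.16+H),v=.1); st()
aim("bar",.6087,.2725,-.215)
env.goto([.48,0,.34],Q(phi))
aim("sq",.6295,-.2675,.005)
env.goto([.48,0,.34],Q(phi)); st()
p=env.camera("top"); d=[d for d in env.trace(p,"holder") if np.linalg.norm(ray(p,d["uv"],.03)[:2]-[.464,.317])<.05]
for e in d:
    x,q=fit([(p,e["region"].astype(np.float32))],lambda x:[box(x[0],x[1],x[2],.062,.062,0,.056)],[.464,.317,.29],[.005,.005,.1]); print("holder",np.round(x,4),round(q,3))
p=env.camera("side"); d=[d for d in env.trace(p,"holder") if np.linalg.norm(ray(p,d["uv"],.03)[:2]-[.464,.317])<.05]
for e in d:
    x,q=fit([(p,e["region"].astype(np.float32))],lambda x:[box(x[0],x[1],x[2],.062,.062,0,.056)],[.464,.317,.29],[.005,.005,.1]); print("holder",np.round(x,4),round(q,3))
a=[cv2.imread(f"pics/{f}.png") for f in("bar_top","bar_side","sq_top","sq_side")]
cr=[a[0][90:240,110:310],a[1][90:240,180:380],a[2][90:240,300:500],a[3][180:330,180:380]]
cv2.imwrite("pics/aim.png",cv2.resize(np.vstack([np.hstack(cr[:2]),np.hstack(cr[2:])]),None,fx=1.9,fy=1.9,interpolation=cv2.INTER_CUBIC))
E
python3 l.py
```

```text
bar t 67.3 p [0.5183 0.2922 0.2295] F [ 0.2  0.3 -0.9] w 0.027 j6 1.73
dist 0.1 lateral 0.0 tilt 0.0
 t 70.7 p [0.4934 0.2975 0.2834] F [-0.7 -1.2 -2.1] w 0.0276 j6 1.77
sq t 74.5 p [ 0.5369 -0.268   0.2295] F [-0.3  0.1 -1.4] w 0.0276 j6 0.56
dist 0.1 lateral 0.0 tilt 0.0
 t 77.9 p [ 0.5115 -0.268   0.2834] F [ 0.4  0.3 -2.2] w 0.027 j6 0.52
 t 79.0 p [ 0.4802 -0.0006  0.3394] F [ 0.1 -0.6 -2.1] w 0.0273 j6 1.13
holder [0.4645 0.3174 0.2852] 0.946
holder [0.4716 0.3192 0.101 ] 0.624
```

View pics/aim.png

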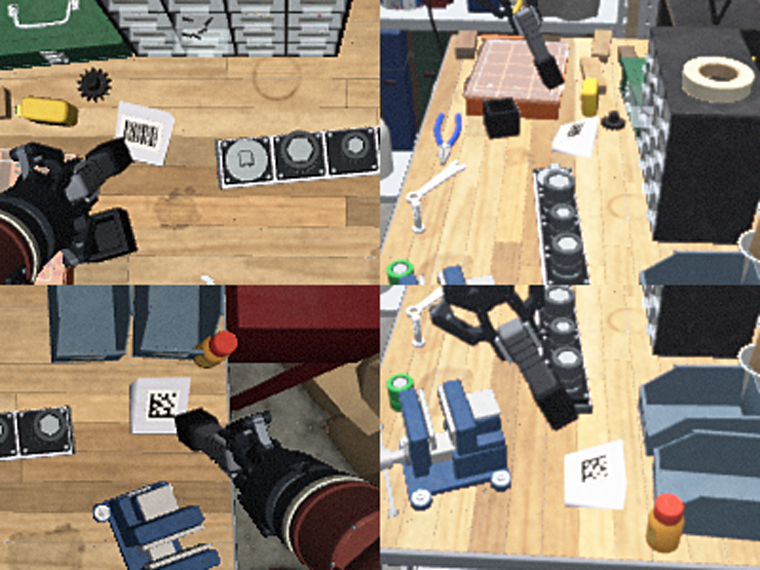

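```bash
cat > n.py <<'E'
from vis import *; import pickle
D=pickle.load(open("D.pkl","rb")); out=[]
from scipy.spatial.transform import Rotation
for nm,(x,y,a),cr in(("bar",(.6087,.2725,-.215),[(slice(130,240),slice(150,290)),(slice(80,190),slice(190,330))]),("sq",(.6295,-.2675,.005),[(slice(120,230),slice(340,480)),(slice(190,300),slice(220,360))])):
    row=[]
    for cam,c in zip(("top","side"),cr):
        p=D[cam]; im=cv2.resize(cv2.imread(f"pics/{nm}_{cam}.png"),None,fx=3,fy=3,interpolation=cv2.INTER_CUBIC)
        n=lnorm(a); l=np.array([x,y,.031]); X=-n; Y=np.array([np.cos(.292),np.sin(.292),0]); Y-=X*(X@Y); Y/=np.linalg.norm(Y); Z=np.cross(X,Y)
        w=l+.1*n
        hd=lambda s,z:[w+n*z+i*Y*s+j*Z*s for i,j in((-1,-1),(-1,1),(1,1),(1,-1))]
        P=lambda q:np.int32((proj(p,np.array(q))+.5)*3)
        for q in(hd(.015,0),hd(.018,.058)): cv2.polylines(im,[P(q)],True,(0,255,0),1)
        cv2.polylines(im,[cv2.convexHull(P(wedge((x,y,a))[0]))],True,(0,0,255),1)
        cv2.polylines(im,[cv2.convexHull(P(label(.044,.06 if nm=="bar" else .044)((x,y,a))[0]))],True,(255,0,255),1)
        row.append(im[c[0].start*3:c[0].stop*3,c[1].start*3:c[1].stop*3])
    out.append(np.hstack(row))
cv2.imwrite("pics/ov.png",cv2.resize(np.vstack(out),None,fx=.9,fy=.9))
E
python3 n.py
```

```text
(no output)
```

View pics/ov.png

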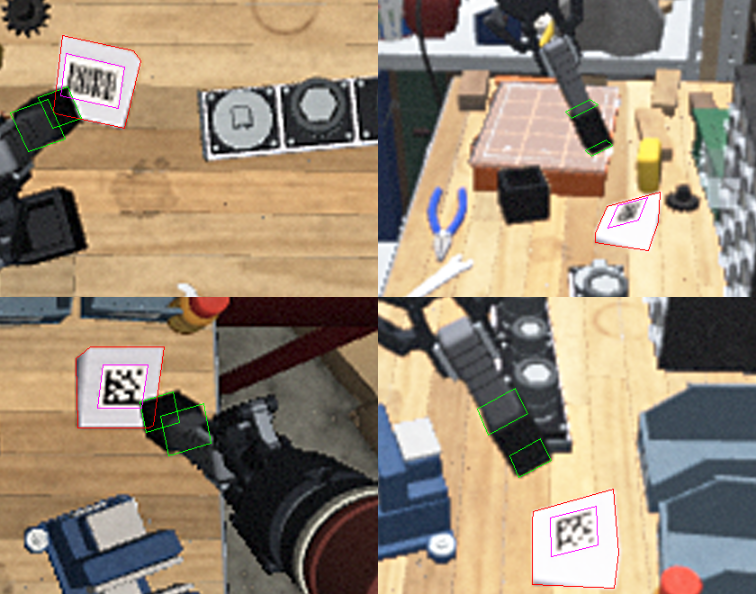

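The overlay matches both labels and the scanner, so the aim was right on both. Now I'll put the scanner back.

```bash
cat > o.py <<'E'
from arm import *; from vis import *
HX,HY,phi=.4639,.3165,.292
env.goto([HX,HY,.30],Q(phi)); env.movel([HX,HY,.20],v=.1); st()
hit=env.movel([HX,HY,.1255],v=.05,force_limit=8); o=st(f"in {hit}")
if o["eef_pos"][2]<.131:
    env.gripper_to(.06); env.movel([HX,HY,.28],v=.15); env.gripper_to(.085)
    env.goto([.3,-.3,.3],Q(best(0,[.3,-.3,.3])))
    ims=[]
    for c in("top","side"):
        p=env.camera(c); ims.append(p["pixels"][110:300,120:400,::-1])
        for S_ in "abc":
            from place import seat
            g=seat(S_); T=[d for d in env.trace(p,"socket_"+S_) if np.linalg.norm(ray(p,d["uv"],.05)[:2]-g)<.03]
            for d in T[:1]:
                x,q=fit([(p,d["region"].astype(np.float32))],lambda x:[cyl(x[0],x[1],SZ[S_][0],x[2],x[2]+SZ[S_][1])],[*g,.03],[.005]*3); print(c,S_,np.round(x-[*g,0],4),round(q,3))
    cv2.imwrite("pics/end.png",cv2.resize(np.vstack(ims),None,fx=1.55,fy=1.55,interpolation=cv2.INTER_CUBIC)); st()
E
python3 o.py
```

```text
t 81.5 p [0.4643 0.3167 0.2006] F [-0.1 -0.1 -1.5] w 0.0273 j6 1.75
in False t 83.2 p [0.4641 0.3166 0.1258] F [-1.1 -0.2 -1.3] w 0.0272 j6 1.75
top a [ 0.0122 -0.0074 -0.0452] 0.933
top b [ 0.005  -0.0031  0.0011] 0.948
top c [0.0001 0.0016 0.0295] 0.937
side a [-0.0006  0.0033  0.0297] 0.846
side b [0.0004 0.0033 0.0274] 0.933
side c [ 0.0034  0.1316 -0.0651] 0.821
 t 87.8 p [ 0.3001 -0.2999  0.3   ] F [ 0.3 -0.3 -0.1] w 0.085 j6 0.61
```

View pics/end.png

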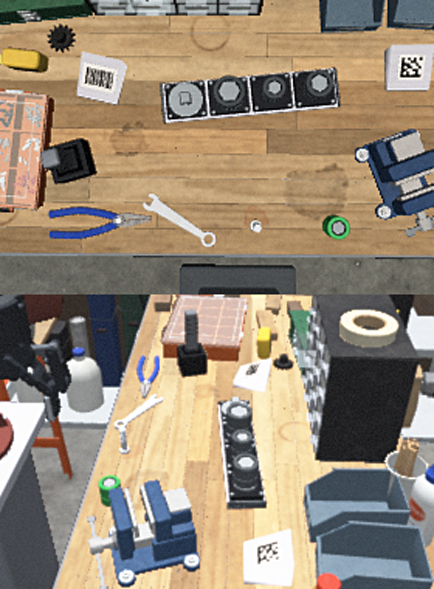

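```bash
python3 -c "
from arm import *
env.job_done(); st()"
```

```text
the job is handed in; nothing more can be done
the job is handed in; nothing more can be done
```

The job is handed in at about 88 s of the 210 s limit. Three sockets were loose (a, b and c; d was absent), and all three are on their own studs.

- **Sockets:** From how each one sat in the jaws, all three undersides ended about 28.1 mm above the desk, against 28 mm for fully home. I did not read the spring balls directly. Jaw widths of 37, 45 and 52 mm confirmed which socket was which.
- **Scanning:** The scanner was held still for over 2.5 s, 100 mm from the bar-code label and then the square-code label. By the arm's own pose, its distance, centring and tilt matched the target. The scanner and label models drawn over both camera views lined up with what the cameras saw.
- **Scanner return:** It went back into the holder to within about 1 mm of its starting height with no contact alarm, and the last pictures show it standing there.
- **Other things:** In the last pictures the green look-alike and the other things stand where they were, and the arm is clear of everything.
- **Checks that disagreed:** The last camera fit of socket heights was poor in places:

| Socket | Side view (mm) | Top view (mm) |
|---|---|---|
| a | 29.7 | −45 (not usable) |
| b | 27.4 | 1 (not usable) |
| c | −65 (probably the wrong region) | 29.5 |

I relied on the arm heights and an earlier fit of b and c with the height fixed. In that earlier fit the top view favoured home for both and the side view for c. For b, the side view scored the raised position slightly higher, but only by shifting the socket 16 mm.

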